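# Snap an LED board onto the standoffs of a light fitting

## Robot

A 7-joint arm with a two-finger parallel gripper is mounted at the origin on the work surface. World frame = base frame: x ahead of the robot, y to its left, z up, the work surface at z = 0. Lengths are in mm, angles in rad, forces in N, time in s.
With the tool pointing down it reaches from about 400 to 850 mm from the base axis. Payload 4.4 kg.
Tool frame: the origin (TCP) lies between the finger pads; the fingertips stand env.tcp_to_tips ahead of it and the grasp point (between the pads) lies 11 mm behind it (env.tcp_to_tips is the distance from the TCP to the fingertips, in mm); z points along the fingers, y is the line along which they close (so a half turn about z gives the same grasp; the last joint's range is limited). The gripper opens to 94 mm and grips with 3 to 60 N. Pads are 16 mm wide; open, the fingers measure 119 mm over their backs; the gripper's body (75 mm by 177 mm) begins 78 mm behind the grasp point.
Start: joints at [-1.381, 0.628, 0.038, 1.517, -0.027, 0.996, -0.02], TCP at [164.437, 628.871, 213.478] pointing down, gripper open.
Joint ranges: [-3.06, 3.06], [-0.37, 2.12], [-1.25, 1.32], [0.18, 2.47], [-1.1, 4.24], [0.23, 1.98], [-2.94, 2.94]. Speed limits (rad/s): [2.57, 2.57, 3.14, 3.14, 3.14, 3.14, 3.14].

## Interface

Orientations are given as a unit quaternion [x, y, z, w].
In Python, from station import env, eyes, workorder gives the robot as it stands. The module is installed in compiled form; this text tells all that it offers.
- The arm moves only by the shell command python3 -m creep 'ROWS' [FORCE]. ROWS is JSON, a list that holds one entry, the list of rows, each a list of 7 numbers: the shift along the tool's x, y, z in m, then the turn, a rotation vector about the tool's x, y, z in rad, then the opening, from 0 (shut) to 1 (fully open). A call has 1 to 12 rows; each row shifts and turns the commanded pose from where the row before left it, along the tool's axes as they then stand; what a row does not reach is not made up. A row lasts 1/10 s, in which the tool goes at most 50 mm and 8.59 degrees, less where a joint would pass 70% of its speed; a pose out of reach is approached as far as the arm can. A call with a gripper value outside its range is refused whole. The fingers move at their own pace and stop on an object; FORCE is the grip in N (left out, the last holds). Time passes only in rows, so rows that do not move let the fingers close. It gives the time, the measured TCP pose, the force, the opening and the grip force at its end, in the units of the state.
- env.get_obs(): the state, without advancing time (a new reading comes with each control period).
- eyes.capture(name): name is "side" or "top" or "wrist"; returns the picture (400x640x3 uint8, blue, green, red); there is no depth.
- eyes.calibration(name): a dict with "mtx" (3x3 intrinsics, pixels), "rvec" (rotation vector, rad) and "tvec" (3), from world to camera coordinates, as OpenCV has them. Camera axes: x right, y down, z forward; pixel columns grow to the right and rows downward; lengths in mm; the calibration is good to about 2 mm. The wrist camera is an equidistant fisheye: a pixel r from the principal point sees the ray r / f radians off the axis. A picture is of the moment at which its call begins: read the wrist's pose just before it. calibration takes no time and is no camera call; for the wrist camera it gives the pose at the moment of the call.
- workorder.sign_off(): hands the job in; it is judged then, once.
The state is a dict: "time_s": time; "qpos": joint angles; "qd": joint speeds; "joint_torque": joint torques, N m; "position": TCP position; "orientation": TCP orientation; "ft_force": force on the tool from outside, world axes, zero at the start; "wrist_torque": the same for the moment, N m; "gripper_width": opening from 0.0 (shut) to 1.0 (fully open); "grasp_force": force on a finger pad.
Only numpy, scipy, OpenCV 4.12 (cv2) and the standard library are available. Lean on these libraries where they do the work, as an engineer would, in place of code of your own. Each camera call takes 0.05 s, during which the arm holds its last target. There are 200 camera calls.

## Task

Pick up the round LED board by the grey module in its middle, lay it loosely over the three barbed standoffs in the open light fitting (lone hole on the lone post) and let go; then press it down beside each post until all three have clicked through and the board is fully home on its seats, and come away. Press gently: pressing with more than 30 N cracks the board. Leave the cover ring, the screwdriver and the jar where they are.

Things in the scene. Friction and masses are not known exactly. Their poses are not given: they have to be found in the camera images.
- board: Round white LED board, 170 mm across, 4 mm thick, 0.1 to 0.2 kg, flat on the bench, parts upward. Origin: centre of its underside; z up, x towards its lone hole (hole0); a small white connector sits at the opposite rim. Three square through-holes 11 mm wide. LEDs are flat; the board is bare around each hole and can be pressed there. hole0, 1, 2 belong on post0, 1, 2.
- module (a point): Middle of the top of the grey driver module fixed on the middle of the board: a firm block 46 mm along board x, 34 mm along board y, 24 mm high, its top 28 mm above the board's underside. The board is taken by it, across the 34 mm. Board axes.
- housing: Round grey light-fitting body, an open tray 216 mm across, fixed to the bench; wall 6 mm thick, 40 mm high, floor 5 mm thick. Origin: centre of its underside, z up, x towards the lone standoff (post0) and the black cable gland on its outside wall. Three white snap standoffs stand in it.
- hole0 (a point): Centre of board hole 0 on the underside, 58 mm along x from the board's centre; board axes.
- hole1 (a point): Centre of board hole 1 on the underside, 37 mm back along -x and 44 mm along +y from the board's centre; board axes.
- hole2 (a point): Centre of board hole 2 on the underside, 37 mm back along -x and 44 mm along -y from the board's centre; board axes.
- post0 (a point): Nominal centre of the seat of standoff 0, 58 mm along x from the housing's centre; housing axes. Seat: a shoulder 15 mm wide, nominally 32 mm above the bench, but all three together up to 4 mm higher or lower from fitting to fitting, which the readings do not show; above it a tapered pin, 8 mm thick at the seat, rises 19 mm, with sprung barbs slanting down and out to 7.5 mm off its axis along +y and -y, their lower edge 5.5 mm above the seat.
- post1 (a point): Nominal centre of the seat of standoff 1, 37 mm back along -x and 44 mm along +y from the housing's centre; housing axes. A board laid loosely over the pins stops about 10 mm above the seats. A post needs roughly 5 to 12 N to go through, differing from day to day: resistance rises over 4 mm, then falls off.
- post2 (a point): Nominal centre of the seat of standoff 2, 37 mm back along -x and 44 mm along -y from the housing's centre; housing axes. The barbs spring out above the board once it is less than 1.5 mm from its seat; from there on the board is on a hard stop.
- barb0a (a joint): How far the +y barb of standoff 0 is pushed inward (m): 0 is sprung out, about 0.002 when squeezed in the hole, 0.004 at its stop. Sprung, it returns by itself.
- barb0b (a joint): How far the -y barb of standoff 0 is pushed inward (m): 0 is sprung out, about 0.002 when squeezed in the hole, 0.004 at its stop. Sprung, it returns by itself.
- barb1a (a joint): How far the +y barb of standoff 1 is pushed inward (m): 0 is sprung out, about 0.002 when squeezed in the hole, 0.004 at its stop. Sprung, it returns by itself.
- barb1b (a joint): How far the -y barb of standoff 1 is pushed inward (m): 0 is sprung out, about 0.002 when squeezed in the hole, 0.004 at its stop. Sprung, it returns by itself.
- barb2a (a joint): How far the +y barb of standoff 2 is pushed inward (m): 0 is sprung out, about 0.002 when squeezed in the hole, 0.004 at its stop. Sprung, it returns by itself.
- barb2b (a joint): How far the -y barb of standoff 2 is pushed inward (m): 0 is sprung out, about 0.002 when squeezed in the hole, 0.004 at its stop. Sprung, it returns by itself.
- cover: Bystander: grey front ring with a white lens, 200 mm across, 22 mm high, lying flat beyond the work. Origin: centre of its underside.
- driver: Bystander: screwdriver 180 mm long lying on the bench to the left.
- jar: Bystander: closed jar 52 mm across and 60 mm high standing to the right. Origin: centre of its underside.
Not all that is in view belongs to the job. Leave any blue look-alike of the board alone.

How it is judged (in metres and radians):
On the way:
1. the board has been lifted clear of the bench (more than 60 mm) (height (world z) of board above 0.06 m), for 0.1 s.
At the end, for the whole second after the job is handed in: Each hole's underside lies within 5.2 mm of the nominal seat height of its own post (the seat itself may lie 4 mm off nominal) and within 3.5 mm sideways, all six barbs have sprung out again (less than 0.7 mm in), and the board is still and let go (z of hole0 in the frame of post0 between -0.0052 and 0.0052 m and horizontal distance between hole0 and post0 below 0.0035 m and z of hole1 in the frame of post1 between -0.0052 and 0.0052 m and horizontal distance between hole1 and post1 below 0.0035 m and z of hole2 in the frame of post2 between -0.0052 and 0.0052 m and horizontal distance between hole2 and post2 below 0.0035 m and value of joint each of barb0a, barb0b, barb1a, barb1b, barb2a, barb2b below 0.0007 m and linear speed of board below 0.01 m/s); the robot touches nothing.
It fails at once if with any hole of the board down within 5.2 mm of its nominal seat height, the fingers bear on the board with more than 30 N in all (contact force between the fingers and board above 30 N and ((z of hole0 in the frame of post0 below 0.0052 m and horizontal distance between hole0 and post0 below 0.01 m) or (z of hole1 in the frame of post1 below 0.0052 m and horizontal distance between hole1 and post1 below 0.01 m) or (z of hole2 in the frame of post2 below 0.0052 m and horizontal distance between hole2 and post2 below 0.01 m))).
It fails at once if the cover ring is moved more than 15 mm (distance of cover from where it was at the start of the episode above 0.015 m).
It fails at once if the screwdriver is moved more than 15 mm (distance of driver from where it was at the start of the episode above 0.015 m).
It fails at once if the jar is moved more than 15 mm (distance of jar from where it was at the start of the episode above 0.015 m).
It also fails if it takes over 72 s, if anything falls off the work surface, if the arm or the gripper's body presses on something with over 40 N, if the wrist force passes 120 N, or if a joint passes its speed limit or range.

## Working session

There is one attempt and no reset: what is moved stays moved. The work goes in short steps, Python scripts to look and compute and a shell command to move; the robot and the scene stay as the last step left them, time stands still between calls to the robot, and variables do not carry over. Pictures are saved under pics/ and viewed, at most 10 in all, crops included, and the job is handed in when it is done.

```bash
mkdir -p pics
python3 - <<'E'
from station import env, eyes
import cv2,numpy as np
o=env.get_obs(); print(o['time_s'],o['position'],o['orientation'],o['gripper_width'],env.tcp_to_tips)
for n in ("top","side"):
    cv2.imwrite(f"pics/{n}0.png",eyes.capture(n)); c=eyes.calibration(n); print(n,c)
E
```

```text
0.0 [164.27720598 628.22897828 212.57590692] [ 1.27562880e-01  9.91830044e-01 -9.29559193e-04 -1.10722039e-04] 0.9996741633705493 8.0
top {'mtx': array([[502.02005883,   0.        , 320.48377476],
       [  0.        , 502.02005883, 202.62620246],
       [  0.        ,   0.        ,   1.        ]]), 'rvec': array([ 2.04077012, -2.18241327,  0.22344134]), 'tvec': array([  29.61917173,  536.58870697, 1567.6973835 ])}
side {'mtx': array([[476.99125915,   0.        , 323.96576755],
       [  0.        , 476.99125915, 205.73353997],
       [  0.        ,   0.        ,   1.        ]]), 'rvec': array([ 2.28604441, -0.07293065,  0.04534544]), 'tvec': array([-549.28782705,   61.03865611, 1522.622683  ])}
```

View pics/top0.png

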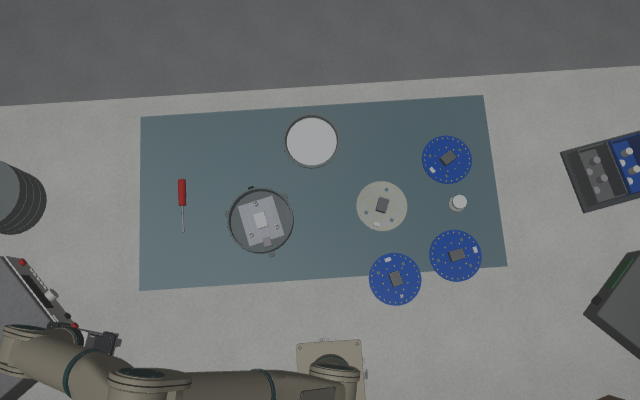

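View pics/side0.png

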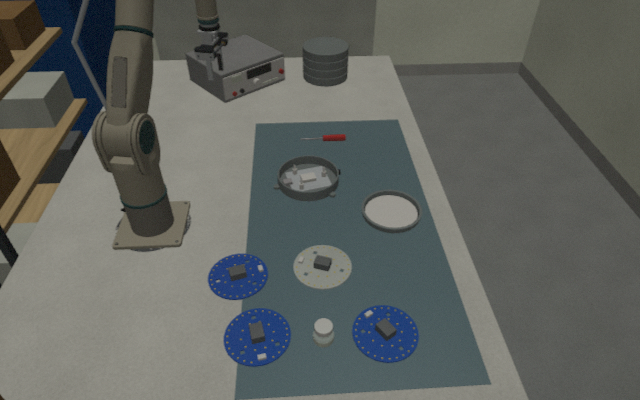

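The top view shows the white board at (382,206), three blue look-alikes at (447,160), (456,256) and (395,279), and the housing at (261,221). The cover is at (311,142), the jar at (458,203) and the screwdriver at (183,205). In the side view the white board is at (323,265) and the housing at (309,178). Only the white board fits the description, so I'll confirm it in an enlarged crop.

Run:
```python
import cv2,numpy as np
t=cv2.imread("pics/top0.png");s=cv2.imread("pics/side0.png")
def c(im,u,v): # 80x60 -> x5
    return cv2.resize(im[v:v+60,u:u+80],None,fx=5,fy=5,interpolation=cv2.INTER_CUBIC)
m=np.vstack([np.hstack([c(t,342,176),c(s,283,236)]),np.hstack([c(t,222,189),c(s,269,148)])])
cv2.imwrite("pics/m0.png",m)
```

```text
(no output)
```

View pics/m0.png

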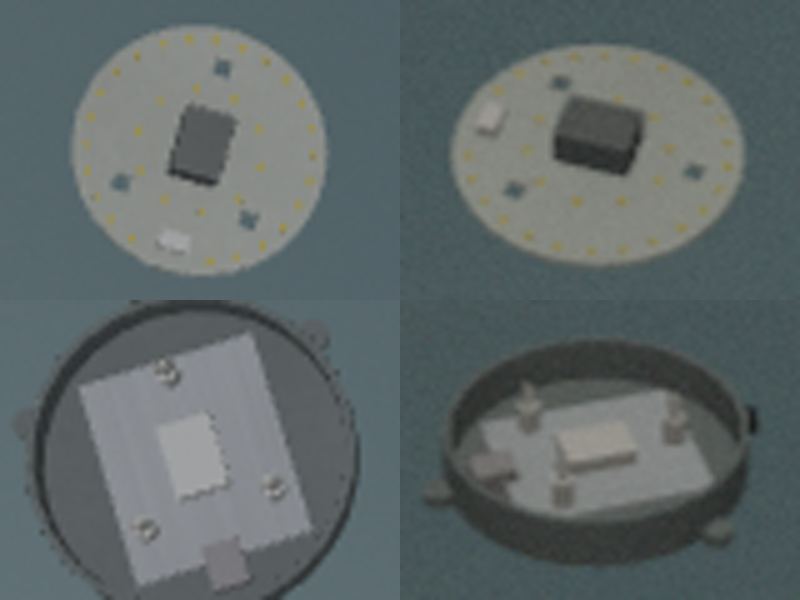

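The crops confirm it: a white board with a grey module, the lone hole at top-crop (222,68) and the connector opposite at (173,240). The housing's lone post is at crop (167,372), on the side of the black gland. Next I fit both poses with free heights.

```bash
cat > h.py <<'E'
import numpy as np,cv2
from scipy.optimize import least_squares
from station import env,eyes
H=np.array([[58,0],[-37,44],[-37,-44.]])
def px(off,p): return np.array(off)+(np.array(p)+.5)/5-.5
def proj(n,P):
    c=eyes.calibration(n); return cv2.projectPoints(np.float64(P).reshape(-1,3),c['rvec'],c['tvec'],c['mtx'],None)[0][:,0]
def fit(obs,x0):  # obs: list (cam, local pts Nx2, zindex, pixels); params x,y,yaw,z...
    def f(p):
        c,s=np.cos(p[2]),np.sin(p[2]); R=np.array([[c,-s],[s,c]]); r=[]
        for n,L,k,u in obs:
            L=np.array(L,float).reshape(-1,2); W=np.c_[L@R.T+p[:2],np.full(len(L),p[3+k])]
            r.append((proj(n,W)-np.array(u)).ravel())
        return np.concatenate(r)
    s=least_squares(f,x0,x_scale=[100,100,.3]+[30]*(len(x0)-3)); return s.x,f(s.x)
E
python3 - <<'E'
from h import *
np.set_printoptions(precision=2,suppress=True)
T,S=(342,176),(283,236)
print(*fit([("top",H,0,px(T,[(222,68),(121,183),(249,220)])),("side",H,0,px(S,[(294,172),(161,83),(115,190)])),
 ("top",[0,0],1,px(T,[(202,144)])),("side",[0,0],1,px(S,[(200,121)]))],[500,-150,0,0,28]))
T,S=(222,189),(269,148)
print(*fit([("top",H,0,px(T,[(167,71),(147,229),(275,186)])),("side",H,0,px(S,[(272,98),(128,85),(163,165)]))],[500,150,0,50]))
E
```

```text
[ 528.82 -208.64   -0.36    3.38   27.12] [-0.27 -1.   -0.31 -1.09 -0.35 -1.03 -0.85  0.12 -0.95  0.27 -0.99  0.27
  0.   -1.47 -1.17  0.38]
[501.01 191.3    0.26  50.84] [-0.25 -1.42 -0.54 -1.26 -0.01 -1.44 -1.05  0.51 -1.74  1.07 -1.56 -0.34]
```

```bash
python3 -m creep '[[[-0.036,-0.028,0,0,0,0,1],[-0.036,-0.028,0,0,0,0,1],[-0.036,-0.028,0,0,0,0,1],[-0.036,-0.028,0,0,0,0,1],[-0.036,-0.028,0,0,0,0,1],[-0.036,-0.028,0,0,0,0,1],[-0.036,-0.028,0,0,0,0,1],[-0.036,-0.028,0,0,0,0,1],[-0.036,-0.028,0,0,0,0,1],[-0.036,-0.028,0,0,0,0,1],[-0.036,-0.028,0,0,0,0,1],[0,0,0,0,0,0,1]]]'
python3 - <<'E'
from station import env, eyes
import cv2
o=env.get_obs(); print(o['position'],o['orientation'],o['time_s']); c=eyes.calibration("wrist");print(c)
cv2.imwrite("pics/w1.png",eyes.capture("wrist"))
E
```

```text
time_s: 1.3
position: [473.7, 223.5, 213.4]
orientation: [0.133, 0.991, -0.002, 0.001]
ft_force: [-0.1, -0.2, 0.8]
gripper_width: 1.001
grasp_force: 0.0
[473.73114728 223.49032415 213.35297816] [ 0.13307932  0.99110296 -0.0017158   0.00136712] 1.3
{'mtx': array([[309.70691629,   0.        , 315.45772616],
       [  0.        , 309.70691629, 204.04731491],
       [  0.        ,   0.        ,   1.        ]]), 'rvec': array([-2.3234708 , -1.77214715, -0.23139743]), 'tvec': array([-340.47569495, -410.47100775,  287.50584144])}
```

View pics/w1.png

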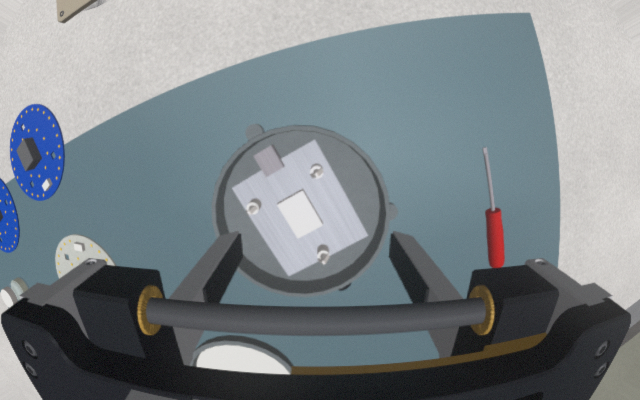

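Seen from the wrist, the housing's pins are post0 (322,254) beside the gland at (345,287), post1 (317,171) and post2 (253,207). The white board is at the left edge, around (85,260).

```bash
python3 -m creep '[[[-0.0186,-0.0447,0,0,0,0,1],[-0.0186,-0.0447,0,0,0,0,1],[-0.0186,-0.0447,0,0,0,0,1],[-0.0186,-0.0447,0,0,0,0,1],[-0.0186,-0.0447,0,0,0,0,1],[-0.0186,-0.0447,0,0,0,0,1],[-0.0186,-0.0447,0,0,0,0,1],[-0.0186,-0.0447,0,0,0,0,1],[-0.0186,-0.0447,0,0,0,0,1],[0,0,0,0,0,0.093,1],[0,0,0,0,0,0,1]]]'
cat >> h.py <<'E'
_p=proj
def proj(n,P):
    if isinstance(n,str): return _p(n,P)
    return cv2.fisheye.projectPoints(np.float64(P).reshape(-1,1,3),n['rvec'],n['tvec'],n['mtx'],np.zeros(4))[0][:,0]
W1=dict(mtx=np.array([[309.70691629,0,315.45772616],[0,309.70691629,204.04731491],[0,0,1]]),rvec=np.array([-2.3234708,-1.77214715,-0.23139743]),tvec=np.array([-340.47569495,-410.47100775,287.50584144]))
E
python3 - <<'E'
from h import *
import pickle
o=env.get_obs(); print(o['position'],o['orientation'],o['time_s']); c=eyes.calibration("wrist")
w=eyes.capture("wrist"); pickle.dump(c,open("W2.pkl","wb")); cv2.imwrite("pics/w2.png",w)
b=proj(c,[[528.8,-208.6,10]])[0]; print(b)
u,v=np.clip(b.astype(int)-[60,60],0,[520,280]); print(u,v)
f=lambda a:cv2.resize(a,(400,400),interpolation=cv2.INTER_CUBIC)
r=cv2.imread("pics/w1.png")
cv2.imwrite("pics/m1.png",np.hstack([f(w[v:v+120,u:u+120]),f(r[160:260,235:335])]))
E
```

```text
time_s: 2.45
position: [529.7, -200.6, 212.9]
orientation: [0.174, 0.985, 0.0, -0.001]
ft_force: [-0.4, 0.0, -0.1]
gripper_width: 0.999
grasp_force: 0.0
[ 529.69893062 -200.59367321  212.87425257] [ 1.74262458e-01  9.84699023e-01  3.90117306e-04 -5.27696542e-04] 2.45
[308.93513798 187.12798356]
248 127
```

View pics/m1.png

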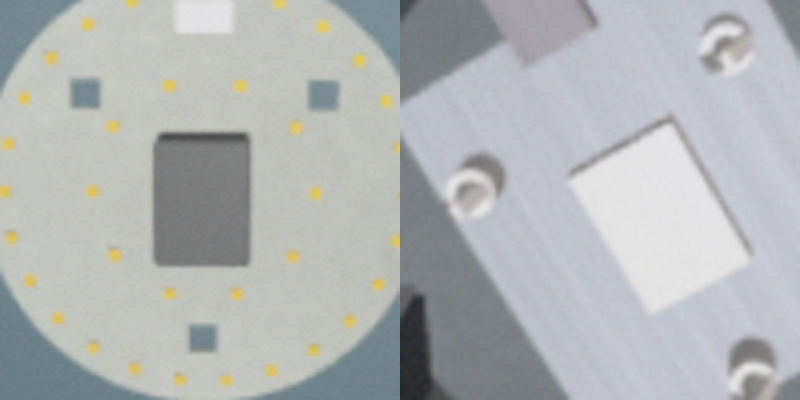

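Left crop, board: hole0 (203,338), hole1 (323,95), hole2 (85,93), module top centre (202,203). Right crop, seats: post0 (752,382), post1 (727,45), post2 (473,192).

Run:
```python
from h import *
import pickle
np.set_printoptions(precision=2,suppress=True)
W2=pickle.load(open("W2.pkl","rb"))
q=lambda off,s,p:np.array(off)+(np.array(p)+.5)/s-.5
for W in(W1,W2): print(-cv2.Rodrigues(W['rvec'])[0].T@W['tvec'].ravel())
b=q((248,127),10/3,[(203,338),(323,95),(85,93)]); m=q((248,127),10/3,[(202,203)])
print(*fit([(W2,H,0,b)],[529,-208,-.36,4]))
print(*fit([(W2,[0,0],0,m),("top",[0,0],0,px((342,176),[(202,144)])),("side",[0,0],0,px((283,236),[(200,121)]))],[529,-208,-.36,28]))
p=q((235,160),4,[(352,382),(327,45),(73,192)])
print(*fit([(W1,H,0,p)],[501,191,.26,32]))
```

```text
[400.57 244.07 383.46]
[ 458.96 -174.92  383.31]
[ 526.3  -208.19   -0.36    3.48] [-0.06  0.02  0.01 -0.07  0.05  0.05]
[ 526.64 -208.02   -0.37   26.07] [ 0.24  0.49 -0.16 -0.75 -1.94  0.5 ]
[501.07 195.82   0.24  31.18] [ 0.35 -0.28  0.09  0.48 -0.45 -0.23]
```

```bash
python3 -m creep '[[[0.0006,-0.0083,0.01,0,0,0,1],[0,0,0.04,0,0,0,1],[0,0,0.04,0,0,0,1],[0,0,0.04,0,0,0,0.7],[0,0,0.03,0,0,0,0.7],[0,0,0.02,0,0,0,0.7],[0,0,0,0,0,0,0.7],[0,0,0,0,0,0,0.7]]]' 30
```

```text
time_s: 3.3
position: [526.3, -207.5, 33.4]
orientation: [0.172, 0.985, 0.0, -0.0]
ft_force: [-0.1, 0.5, 0.0]
gripper_width: 0.701
grasp_force: 0.0
```

```bash
python3 -m creep '[[[0,-0.0005,0.01,0,0,0,0.7],[0,0,0.008,0,0,0,0.7],[0,0,0,0,0,0,0.5],[0,0,0,0,0,0,0.2],[0,0,0,0,0,0,0.2],[0,0,0,0,0,0,0.2],[0,0,0,0,0,0,0.2],[0,0,0,0,0,0,0.2]]]' 30
```

```text
time_s: 4.1
position: [526.4, -209.0, 15.7]
orientation: [0.174, 0.985, 0.0, 0.0]
ft_force: [-0.0, 1.2, 2.2]
gripper_width: 0.357
grasp_force: 30.0
```

```bash
python3 -m creep '[[[0,0,-0.01,0,0,0,0.2],[0,0,-0.03,0,0,0,0.2],[0,0,-0.04,0,0,0,0.2],[0,0,-0.04,0,0,0,0.2],[0,0,-0.04,0,0,0,0.2],[0.02,0.038,0,0,0,0,0.2],[0.02,0.038,0,0,0,0,0.2],[0.02,0.038,0,0,0,0,0.2],[0.02,0.038,0,0,0,0,0.2],[0,0,0,0,0,0,0.2],[0,0,0,0,0,0,0.2]]]'
python3 - <<'E'
from h import *
import pickle
o=env.get_obs(); print(o['position'],o['orientation'],o['time_s'],o['ft_force']); c=eyes.calibration("wrist")
w=eyes.capture("wrist"); pickle.dump(c,open("W3.pkl","wb")); cv2.imwrite("pics/w3.png",w)
print(proj(c,[[501,195,32],[526,-30,170]]))
P=proj(c,[[501,195,32]])[0]; u,v=np.clip(P.astype(int)-[50,50],0,[540,300]); print(u,v)
f=lambda a:cv2.resize(a,(400,400),interpolation=cv2.INTER_CUBIC)
cv2.imwrite("pics/m3.png",np.hstack([f(w[v:v+100,u:u+100]),cv2.copyMakeBorder(cv2.resize(w,(400,250)),0,150,0,0,0)]))
E
```

```text
time_s: 5.2
position: [502.8, -37.8, 175.9]
orientation: [0.172, 0.985, -0.0, 0.0]
ft_force: [-0.2, 0.1, -1.1]
gripper_width: 0.36
grasp_force: 30.0
[502.79056589 -37.79228231 175.92435887] [ 1.72117375e-01  9.85076443e-01 -2.01065728e-05  1.05331641e-04] 5.2 [-0.17966407  0.14095997 -1.10263808]
[[505.55851229 129.160797  ]
 [339.2374613  276.01970743]]
455 79
```

View pics/m3.png

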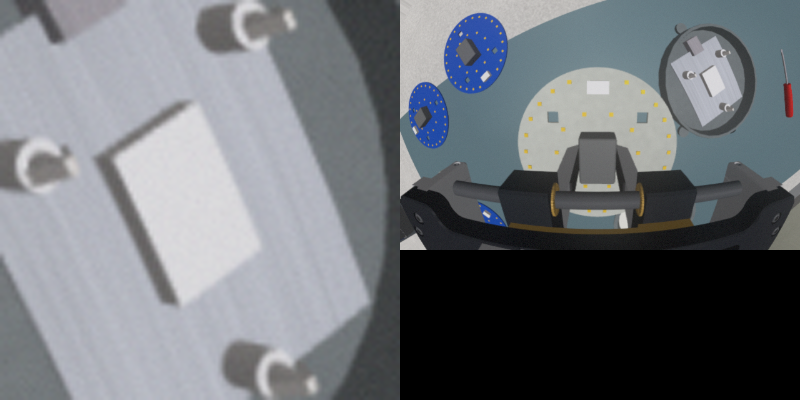

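The held board is level, with its module in the fingers. In the left crop the seats are post1 (250,27), post2 (43,165) and post0 (279,376), with the pin tips at (293,20), (72,163) and (314,384).

Run:
```python
from h import *
import pickle
np.set_printoptions(precision=2,suppress=True)
W3=pickle.load(open("W3.pkl","rb"))
q=lambda off,s,p:np.array(off)+(np.array(p)+.5)/s-.5
p=q((235,160),4,[(352,382),(327,45),(73,192)])
s=q((455,79),4,[(279,376),(250,27),(43,165)]);t=q((455,79),4,[(314,384),(293,20),(72,163)])
print(*fit([(W1,H,0,p),(W3,H,0,s),(W3,H,1,t)],[501,191,.26,32,50]))
print(*fit([(W3,H,0,s)],[501,191,.26,32]))
# held board: project holes from grasp estimate
w=cv2.imread("pics/w3.png"); cv2.imwrite("pics/m4.png",cv2.resize(w[150:230,220:420],(800,320),interpolation=cv2.INTER_CUBIC))
o=env.get_obs();x,y,z=o['position']
c,sn=np.cos(-.36),np.sin(-.36)
L=np.array([[c,-sn],[sn,c]])@H.T
P=np.c_[L.T+[x,y+.5],np.full(3,z-12)]
print((proj(W3,P)-[220,150])*4)
```

```text
[501.73 195.9    0.24  31.84  51.39] [ 0.51  0.42  0.37  1.11 -0.31  0.35 -0.91 -0.88  0.57 -0.79 -0.49 -0.31
 -0.16 -0.01 -0.43 -0.27  0.64  0.35]
[502.47 195.94   0.25  32.13] [-0.54 -0.37  0.75 -0.29 -0.19  0.54]
[[372.39 679.3 ]
 [665.93 160.09]
 [ 91.72 152.86]]
```

View pics/m4.png

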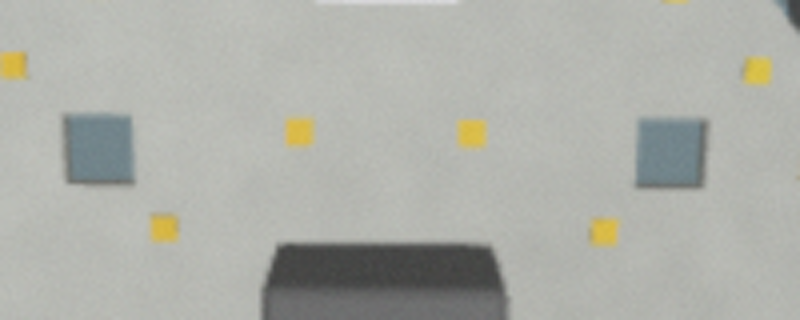

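```bash
python3 -m creep '[[[0.0133,0.0364,0,0,0,0,0.2],[0.0133,0.0364,0,0,0,0,0.2],[0.0133,0.0364,0,0,0,0,0.2],[0.0133,0.0364,0,0,0,0,0.2],[0.0133,0.0364,0,0,0,0,0.2],[0.0133,0.0364,0,0,0,0,0.2],[0,0,0,0,0,-0.1475,0.2],[0,0,0,0,0,-0.1475,0.2],[0,0,0,0,0,-0.1475,0.2],[0,0,0,0,0,-0.1475,0.2],[0,0,0.03,0,0,0,0.2],[0,0,0,0,0,0,0.2]]]'
python3 -c "
from station import env
import numpy as np
o=env.get_obs();a,b=o['orientation'][:2];print(o['position'],o['ft_force'],'board yaw',np.arctan2(-2*a*b,1-2*a*a))"
```

```text
time_s: 6.45
position: [501.5, 190.5, 143.1]
orientation: [-0.118, 0.993, -0.001, -0.003]
ft_force: [-0.3, -0.5, -2.1]
gripper_width: 0.361
grasp_force: 30.0
[501.45464317 190.52751915 143.10255281] [-0.28484861 -0.54541179 -2.09320104] board yaw 0.23737913349415551
```

```bash
python3 -m creep '[[[-0.00125,0.0043,0.01,0,0,-0.007,0.2],[0,0,0.03,0,0,0,0.2],[0,0,0.02,0,0,0,0.2],[0,0,0.01,0,0,0,0.2],[0,0,0,0,0,0,0.2],[0,0,0,0,0,0,0.2]]]'
python3 - <<'E'
from h import *
o=env.get_obs();a,b=o['orientation'][:2];print(o['position'],o['ft_force'],'board yaw',np.arctan2(-2*a*b,1-2*a*a))
w=eyes.capture("wrist"); cv2.imwrite("pics/w5.png",w)
cv2.imwrite("pics/m5.png",cv2.resize(w[150:230,220:420],(800,320),interpolation=cv2.INTER_CUBIC))
E
```

```text
time_s: 7.05
position: [503.6, 198.4, 76.1]
orientation: [-0.124, 0.992, 0.0, 0.001]
ft_force: [-0.0, -0.4, -1.9]
gripper_width: 0.357
grasp_force: 30.0
[503.55494184 198.43172799  76.14155096] [-0.00664104 -0.41081137 -1.91550056] board yaw 0.24790704798084584
```

View pics/m5.png

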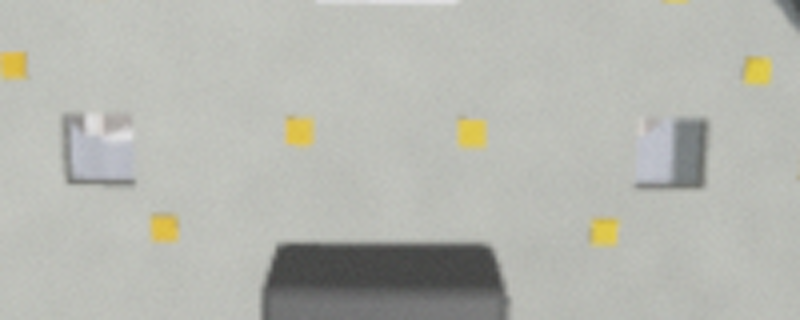

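Both pin tips show through the holes: at (93,122) in hole2, centred (101,149), and at (645,127) in hole1, centred (671,152). I'll work out the true offset with the camera model.

Run:
```python
from h import *
c=eyes.calibration("wrist"); R=cv2.Rodrigues(c['rvec'])[0]; C=-R.T@c['tvec'].ravel()
def ray(p,z):
    u=cv2.fisheye.undistortPoints(np.array([[[220+(p[0]+.5)/4-.5,150+(p[1]+.5)/4-.5]]]),c['mtx'],np.zeros(4))[0,0]
    d=R.T@[u[0],u[1],1]; return (C+d*(z-C[2])/d[2])[:2]
zt=env.get_obs()['position'][2]-15.7+4; 
for h,t in(((671,152),(645,127)),((101,149),(93,122))):
    for z in (48,51,54):
        d=ray(t,z)-ray(h,zt); print(z,d,'tool',d@[-.969,-.246],d@[-.246,.969])
print(env.get_obs()['position'])
```

```text
48 [-0.4948255 -0.7603125] tool 0.6665227863446251 -0.6150157390045271
51 [-0.88656609 -1.53572371] tool 1.2368705737087304 -1.270021013058699
54 [-1.27830668 -2.31113491] tool 1.8072183610728354 -1.9250262871128707
48 [ 0.17747714 -5.21513048] tool 1.1109467498752401 -5.0971208151433265
51 [-0.53885241 -4.64736153] tool 1.6653989261269837 -4.370735633100835
54 [-1.25518197 -4.07959259] tool 2.21985110237872 -3.6443504510583153
[503.73979381 198.59576687  76.44746187]
```

```bash
python3 -m creep '[[[0.0018,-0.0029,0,0,0,0,0.2],[0,0,0,0,0,0,0.2],[0,0,0,0,0,0,0.2],[0,0,0,0,0,0,0.2],[0,0,0.003,0,0,0,0.2],[0,0,0,0,0,0,0.2],[0,0,0,0,0,0,0.2]]]'
```

```text
time_s: 7.8
position: [501.6, 195.0, 72.2]
orientation: [-0.124, 0.992, -0.0, -0.0]
ft_force: [-0.4, 0.1, -1.6]
gripper_width: 0.362
grasp_force: 30.0
```

```bash
python3 -m creep '[[[0,0,0.002,0,0,0,0.2],[0,0,0.002,0,0,0,0.2],[0,0,0.002,0,0,0,0.2],[0,0,0.002,0,0,0,0.2],[0,0,0,0,0,0,0.2],[0,0,0,0,0,0,0.2]]]'
python3 - <<'E'
from h import *
print(env.get_obs()['ft_force'],env.get_obs()['wrist_torque'])
w=eyes.capture("wrist"); cv2.imwrite("pics/w6.png",w)
cv2.imwrite("pics/m6.png",cv2.resize(w[150:230,220:420],(800,320),interpolation=cv2.INTER_CUBIC))
E
```

```text
time_s: 8.4
position: [501.7, 195.0, 64.4]
orientation: [-0.124, 0.992, -0.0, -0.0]
ft_force: [-0.7, 0.8, -1.3]
gripper_width: 0.361
grasp_force: 30.0
[-0.70954113  0.76108338 -1.29273043] [ 0.05565343 -0.03908344  0.03313556]
```

View pics/m6.png

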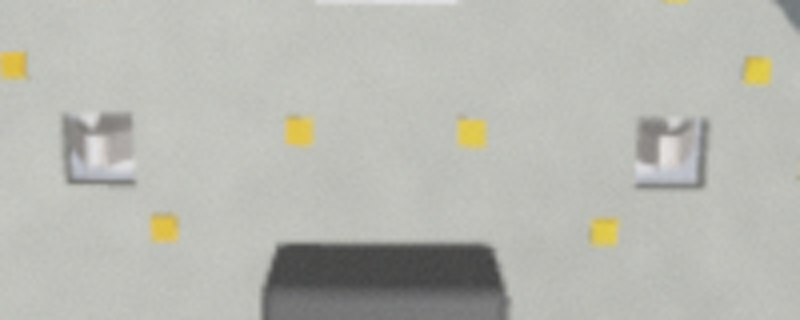

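```bash
python3 - <<'E'
from h import *
c=eyes.calibration("wrist"); t=.245; R=np.array([[np.cos(t),-np.sin(t)],[np.sin(t),np.cos(t)]])
print(np.round(-cv2.Rodrigues(c['rvec'])[0].T@c['tvec'].ravel()))
for hx in((501.2,194.9),(501.6,195.9)):
  L=(H@R.T+hx)[1:]
  for z in (32,37.5,51,52.7): print(hx,z,((proj(c,np.c_[L,[z,z]])-[220,150])*4).round().tolist())
E
python3 - <<'E'
import cv2
w=cv2.imread("pics/w6.png")
import numpy as np
f=lambda a:cv2.resize(a,(400,400),interpolation=cv2.INTER_CUBIC)
cv2.imwrite("pics/m7.png",np.hstack([f(w[175:200,232:257]),f(w[175:200,375:400])]))
E
```

```text
[429. 177. 235.]
(501.2, 194.9) 32 [[640.0, 124.0], [119.0, 123.0]]
(501.2, 194.9) 37.5 [[647.0, 130.0], [112.0, 129.0]]
(501.2, 194.9) 51 [[665.0, 147.0], [94.0, 146.0]]
(501.2, 194.9) 52.7 [[667.0, 149.0], [91.0, 148.0]]
(501.6, 195.9) 32 [[645.0, 128.0], [124.0, 126.0]]
(501.6, 195.9) 37.5 [[652.0, 134.0], [117.0, 133.0]]
(501.6, 195.9) 51 [[670.0, 151.0], [99.0, 150.0]]
(501.6, 195.9) 52.7 [[673.0, 153.0], [97.0, 152.0]]
```

View pics/m7.png

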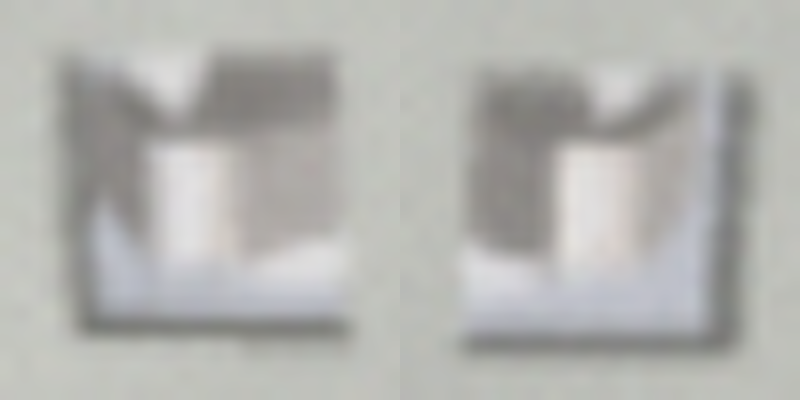

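The tip blocks sit within about 0.5 mm of both hole centres: about (195,200) against (213,190) in hole2, and (597,203) against (600,205) in hole1. I'm going on down by force.

```bash
python3 -m creep '[[[0,-0.0004,0.001,0,0,0,0.2],[0,0,0.001,0,0,0,0.2],[0,0,0.001,0,0,0,0.2],[0,0,0.001,0,0,0,0.2],[0,0,0,0,0,0,0.2],[0,0,0,0,0,0,0.2]]]'
```

```text
time_s: 9.05
position: [501.8, 194.6, 60.4]
orientation: [-0.124, 0.992, 0.0, -0.0]
ft_force: [0.8, 0.1, -2.2]
gripper_width: 0.358
grasp_force: 30.0
```

```bash
python3 -m creep '[[[0,0,0.001,0,0,0,0.2],[0,0,0.001,0,0,0,0.2],[0,0,0,0,0,0,0.2],[0,0,0,0,0,0,0.2]]]'; python3 -m creep '[[[0,0,0.001,0,0,0,0.2],[0,0,0,0,0,0,0.2],[0,0,0,0,0,0,0.2]]]'
```

```text
time_s: 9.45
position: [502.0, 194.8, 58.6]
orientation: [-0.124, 0.992, 0.0, 0.0]
ft_force: [-0.5, 0.6, 0.7]
gripper_width: 0.36
grasp_force: 30.0
time_s: 9.75
position: [502.2, 194.8, 58.0]
orientation: [-0.124, 0.992, 0.0, 0.0]
ft_force: [-0.3, -0.2, 5.3]
gripper_width: 0.361
grasp_force: 30.0
```

Contact began at TCP height about 58.8, so the underside is about 43 mm up and the seats about 33 mm. I back off slightly, let go and rise.

```bash
python3 -m creep '[[[0,0,-0.0007,0,0,0,0.2],[0,0,0,0,0,0,0.45],[0,0,0,0,0,0,0.55],[0,0,0,0,0,0,0.6],[0,0,-0.01,0,0,0,0.6],[0,0,-0.03,0,0,0,0.6],[0,0,-0.03,0,0,0,0.6],[0,0,0,0,0,0,0.6],[0,0,0,0,0,0,0.6]]]'
cat > b.py <<'E'
# find board pose: blob of bright board rim is hard -> refine with square holes via wrist template around predicted holes
from h import *
E
python3 - <<'E'
from station import env,eyes
import cv2
o=env.get_obs();print(o['position'],o['ft_force'])
for n in("wrist","side","top"): cv2.imwrite(f"pics/{n}8.png",eyes.capture(n))
E
```

```text
time_s: 10.65
position: [502.3, 194.7, 129.1]
orientation: [-0.124, 0.992, 0.0, 0.001]
ft_force: [-0.5, -0.5, 0.1]
gripper_width: 0.602
grasp_force: 0.0
[502.28199544 194.71199221 129.08608069] [-0.45629523 -0.4713205   0.09533935]
```

```bash
python3 -m creep '[[[-0.022,0,0,0,0,0,0],[-0.02,0,0,0,0,0,0],[0,0,0,0,0,0,0],[0,0,0,0,0,0,0],[0,0,0.02,0,0,0,0],[0,0,0.03,0,0,0,0],[0,0,0.012,0,0,0,0],[0,0,0,0,0,0,0],[0,0,0,0,0,0,0]]]' 10
```

```text
time_s: 11.7
position: [542.4, 204.9, 66.5]
orientation: [-0.124, 0.992, -0.0, -0.0]
ft_force: [0.6, 0.2, -0.6]
gripper_width: 0.006
grasp_force: 0.0
```

Run:
```python
from h import *
# where are the dark hole / module edges vs prediction in the lifted wrist picture? module top centroid by threshold in top view
for n in("top8","side8"):
    g=cv2.imread(f"pics/{n}.png"); print(n,g.shape, g[215:225,255:268].mean((0,1)).round() if n=="top8" else '')
o=env.get_obs(); print(o['position'],o['orientation'],o['gripper_width'],o['ft_force'])
```

```text
top8 (400, 640, 3) [80. 89. 91.]
side8 (400, 640, 3) 
[542.39028049 204.92771444  66.52196825] [-1.23804129e-01  9.92306666e-01 -1.27706816e-05 -1.37221986e-04] 0.005555596060949141 [ 0.55475092  0.23413437 -0.58201268]
```

```bash
python3 -m creep '[[[0,0,0.005,0,0,0,0],[0,0,0.004,0,0,0,0],[0,0,0,0,0,0,0],[0,0,0,0,0,0,0]]]'; for i in 1; do python3 -m creep '[[[0,0,0.001,0,0,0,0],[0,0,0.001,0,0,0,0],[0,0,0,0,0,0,0],[0,0,0,0,0,0,0]]]'; done;  python3 -m creep '[[[0,0,0.001,0,0,0,0],[0,0,0,0,0,0,0],[0,0,0,0,0,0,0]]]';  python3 -m creep '[[[0,0,0.001,0,0,0,0],[0,0,0,0,0,0,0],[0,0,0,0,0,0,0]]]'
```

```text
time_s: 12.1
position: [542.7, 204.9, 57.3]
orientation: [-0.124, 0.992, 0.0, 0.0]
ft_force: [1.3, -0.3, 0.4]
gripper_width: 0.003
grasp_force: 0.0
time_s: 12.5
position: [542.6, 204.9, 55.1]
orientation: [-0.124, 0.992, 0.0, -0.0]
ft_force: [-0.7, -0.2, -1.0]
gripper_width: 0.006
grasp_force: 0.0
time_s: 12.8
position: [542.7, 205.0, 54.4]
orientation: [-0.124, 0.992, 0.0, 0.0]
ft_force: [-0.1, -2.1, 2.8]
gripper_width: 0.005
grasp_force: 1.5
time_s: 13.1
position: [542.8, 205.0, 53.6]
orientation: [-0.124, 0.992, 0.0, 0.0]
ft_force: [-1.1, -1.0, 5.6]
gripper_width: 0.006
grasp_force: 2.6
```

```bash
python3 -m creep '[[[0,0,0.001,0,0,0,0],[0,0,0,0,0,0,0],[0,0,0,0,0,0,0]]]' | sed -n '2p;4p'; python3 -m creep '[[[0,0,0.001,0,0,0,0],[0,0,0,0,0,0,0],[0,0,0,0,0,0,0]]]'| sed -n '2p;4p';  python3 -m creep '[[[0,0,0.001,0,0,0,0],[0,0,0,0,0,0,0],[0,0,0,0,0,0,0]]]'| sed -n '2p;4p'
```

```text
position: [542.9, 204.9, 52.8]
ft_force: [-1.4, -0.1, 7.7]
position: [542.9, 205.0, 52.0]
ft_force: [-1.5, -0.7, 9.5]
position: [542.7, 205.0, 50.1]
ft_force: [-0.4, 0.0, 0.9]
```

```bash
python3 -m creep '[[[0,0,0.001,0,0,0,0],[0,0,0.001,0,0,0,0],[0,0,0,0,0,0,0],[0,0,0,0,0,0,0]]]' | sed -n '2p;4p'; python3 -m creep '[[[0,0,0.001,0,0,0,0],[0,0,0,0,0,0,0],[0,0,0,0,0,0,0]]]'| sed -n '2p;4p';  python3 -m creep '[[[0,0,0.001,0,0,0,0],[0,0,0,0,0,0,0],[0,0,0,0,0,0,0]]]'| sed -n '2p;4p'
```

```text
position: [542.7, 205.0, 48.2]
ft_force: [-0.7, 0.6, 3.9]
position: [542.8, 205.0, 47.9]
ft_force: [-0.8, -0.9, 8.7]
position: [542.9, 205.0, 47.6]
ft_force: [-2.4, -0.5, 14.8]
```

```bash
python3 -m creep '[[[0,0,-0.005,0,0,0,0],[0,0,-0.02,0,0,0,0],[0,0,-0.02,0,0,0,0],[0.032,0.019,0,0,0,0,0],[0.032,0.019,0,0,0,0,0],[0,0,0,0,0,0,0],[0,0,0,0,0,0,0],[0,0,0.02,0,0,0,0],[0,0,0.012,0,0,0,0],[0,0,0,0,0,0,0],[0,0,0,0,0,0,0]]]'
```

```text
time_s: 16.1
position: [471.6, 225.6, 58.8]
orientation: [-0.123, 0.992, -0.0, -0.0]
ft_force: [0.7, 0.0, 0.8]
gripper_width: 0.008
grasp_force: 0.0
```

```bash
python3 -m creep '[[[0,0,0.001,0,0,0,0],[0,0,0.001,0,0,0,0],[0,0,0.001,0,0,0,0],[0,0,0,0,0,0,0],[0,0,0,0,0,0,0]]]' | sed -n '2p;4p'; python3 -m creep '[[[0,0,0.001,0,0,0,0],[0,0,0.001,0,0,0,0],[0,0,0,0,0,0,0],[0,0,0,0,0,0,0]]]'| sed -n '2p;4p';  python3 -m creep '[[[0,0,0.001,0,0,0,0],[0,0,0,0,0,0,0],[0,0,0,0,0,0,0]]]'| sed -n '2p;4p';  python3 -m creep '[[[0,0,0.001,0,0,0,0],[0,0,0,0,0,0,0],[0,0,0,0,0,0,0]]]'| sed -n '2p;4p'
```

```text
position: [471.3, 226.1, 56.3]
ft_force: [1.0, -0.4, -0.0]
position: [471.3, 226.1, 54.2]
ft_force: [-0.1, 0.0, 0.8]
position: [471.3, 226.2, 53.4]
ft_force: [-0.3, -0.0, 4.0]
position: [471.4, 226.2, 52.5]
ft_force: [-0.5, -0.2, 4.6]
```

```bash
python3 -m creep '[[[0,0,0.001,0,0,0,0],[0,0,0,0,0,0,0],[0,0,0,0,0,0,0]]]' | sed -n '2p;4p'; python3 -m creep '[[[0,0,0.001,0,0,0,0],[0,0,0,0,0,0,0],[0,0,0,0,0,0,0]]]'| sed -n '2p;4p';  python3 -m creep '[[[0,0,0.001,0,0,0,0],[0,0,0,0,0,0,0],[0,0,0,0,0,0,0]]]'| sed -n '2p;4p';  python3 -m creep '[[[0,0,0.001,0,0,0,0],[0,0,0,0,0,0,0],[0,0,0,0,0,0,0]]]'| sed -n '2p;4p'
```

```text
position: [471.5, 226.3, 51.6]
ft_force: [-0.2, -0.3, 6.9]
position: [471.2, 226.0, 50.0]
ft_force: [0.8, -0.0, 1.1]
position: [471.2, 226.1, 49.1]
ft_force: [-0.6, -0.1, 2.0]
position: [471.0, 225.9, 47.9]
ft_force: [-0.2, -0.6, 0.1]
```

```bash
python3 -m creep '[[[0,0,0.001,0,0,0,0],[0,0,0,0,0,0,0],[0,0,0,0,0,0,0]]]' | sed -n '2p;4p'; python3 -m creep '[[[0,0,0.001,0,0,0,0],[0,0,0,0,0,0,0],[0,0,0,0,0,0,0]]]'| sed -n '2p;4p';  python3 -m creep '[[[0,0,0.001,0,0,0,0],[0,0,0,0,0,0,0],[0,0,0,0,0,0,0]]]'| sed -n '2p;4p'
```

```text
position: [471.0, 225.9, 46.9]
ft_force: [-0.1, 0.2, -0.2]
position: [471.1, 225.9, 46.4]
ft_force: [-2.1, 0.1, 4.5]
position: [471.2, 226.0, 46.1]
ft_force: [-2.3, -1.0, 12.0]
```

```bash
python3 -m creep '[[[0,0,-0.005,0,0,0,0],[0,0,-0.02,0,0,0,0],[0,0,-0.02,0,0,0,0],[0,-0.038,0,0,0,0,0],[0,-0.038,0,0,0,0,0],[0,0,0,0,0,0,0],[0,0,0,0,0,0,0],[0,0,0.02,0,0,0,0],[0,0,0.012,0,0,0,0],[0,0,0,0,0,0,0],[0,0,0,0,0,0,0]]]'
```

```text
time_s: 20.8
position: [489.4, 153.1, 57.9]
orientation: [-0.124, 0.992, 0.0, -0.001]
ft_force: [1.0, -0.3, -0.7]
gripper_width: 0.007
grasp_force: 0.0
```

```bash
python3 -m creep '[[[0,0,0.001,0,0,0,0],[0,0,0.001,0,0,0,0],[0,0,0.001,0,0,0,0],[0,0,0,0,0,0,0],[0,0,0,0,0,0,0]]]' | sed -n '2p;4p'; python3 -m creep '[[[0,0,0.001,0,0,0,0],[0,0,0.001,0,0,0,0],[0,0,0,0,0,0,0],[0,0,0,0,0,0,0]]]'| sed -n '2p;4p';  python3 -m creep '[[[0,0,0.001,0,0,0,0],[0,0,0,0,0,0,0],[0,0,0,0,0,0,0]]]'| sed -n '2p;4p';  python3 -m creep '[[[0,0,0.001,0,0,0,0],[0,0,0,0,0,0,0],[0,0,0,0,0,0,0]]]'| sed -n '2p;4p'
```

```text
position: [489.9, 152.3, 55.3]
ft_force: [-0.5, -0.4, 0.3]
position: [490.1, 152.3, 53.3]
ft_force: [0.4, -0.3, 3.5]
position: [490.0, 152.2, 52.3]
ft_force: [-0.9, -1.3, 4.5]
position: [490.1, 152.2, 51.4]
ft_force: [-0.1, -0.7, 7.2]
```

```bash
python3 -m creep '[[[0,0,0.001,0,0,0,0],[0,0,0,0,0,0,0],[0,0,0,0,0,0,0]]]' | sed -n '2p;4p'; python3 -m creep '[[[0,0,0.001,0,0,0,0],[0,0,0,0,0,0,0],[0,0,0,0,0,0,0]]]'| sed -n '2p;4p';  python3 -m creep '[[[0,0,0.001,0,0,0,0],[0,0,0,0,0,0,0],[0,0,0,0,0,0,0]]]'| sed -n '2p;4p';  python3 -m creep '[[[0,0,0.001,0,0,0,0],[0,0,0,0,0,0,0],[0,0,0,0,0,0,0]]]'| sed -n '2p;4p'
```

```text
position: [490.1, 152.3, 50.1]
ft_force: [0.8, -0.5, 0.3]
position: [489.9, 152.4, 49.0]
ft_force: [0.4, -0.3, 0.7]
position: [489.9, 152.3, 48.0]
ft_force: [0.4, -0.3, 2.5]
position: [489.4, 152.5, 46.9]
ft_force: [0.2, 0.1, 0.3]
```

```bash
python3 -m creep '[[[0,0,0.001,0,0,0,0],[0,0,0,0,0,0,0],[0,0,0,0,0,0,0]]]' | sed -n '2p;4p'; python3 -m creep '[[[0,0,0.001,0,0,0,0],[0,0,0,0,0,0,0],[0,0,0,0,0,0,0]]]'| sed -n '2p;4p';  python3 -m creep '[[[0,0,0.0007,0,0,0,0],[0,0,0,0,0,0,0],[0,0,0,0,0,0,0]]]'| sed -n '2p;4p'
```

```text
position: [489.7, 152.4, 46.1]
ft_force: [-0.7, -0.5, 0.1]
position: [489.9, 152.4, 45.6]
ft_force: [-1.8, 0.2, 4.8]
position: [489.9, 152.4, 45.5]
ft_force: [-2.0, -0.3, 11.4]
```

Hard stop at TCP 45.5. Now I re-press post1 and post0 with the board flat; both should stop at the same height.

```bash
python3 -m creep '[[[0,0,-0.005,0,0,0,0],[0,0,-0.02,0,0,0,0],[0,0,-0.015,0,0,0,0],[0,0.038,0,0,0,0,0],[0,0.038,0,0,0,0,0],[0,0,0,0,0,0,0],[0,0,0,0,0,0,0],[0,0,0.02,0,0,0,0],[0,0,0.016,0,0,0,0],[0,0,0,0,0,0,0],[0,0,0,0,0,0,0]]]'| sed -n '2p;4p'; python3 -m creep '[[[0,0,0.001,0,0,0,0],[0,0,0.001,0,0,0,0],[0,0,0,0,0,0,0],[0,0,0,0,0,0,0]]]'| sed -n '2p;4p'
```

```text
position: [471.4, 224.7, 48.4]
ft_force: [0.1, 0.8, 0.6]
position: [471.4, 226.1, 46.8]
ft_force: [-0.1, 0.0, -0.5]
```

```bash
python3 -m creep '[[[0,0,0.001,0,0,0,0],[0,0,0,0,0,0,0],[0,0,0,0,0,0,0]]]' | sed -n '2p;4p'; python3 -m creep '[[[0,0,0.0007,0,0,0,0],[0,0,0,0,0,0,0],[0,0,0,0,0,0,0]]]'| sed -n '2p;4p';  python3 -m creep '[[[0,0,0.0007,0,0,0,0],[0,0,0,0,0,0,0],[0,0,0,0,0,0,0]]]'| sed -n '2p;4p'
```

```text
position: [471.4, 226.2, 45.7]
ft_force: [-0.9, -0.4, 3.3]
position: [471.4, 226.1, 45.6]
ft_force: [-0.8, -0.9, 9.1]
position: [471.4, 226.2, 45.4]
ft_force: [-2.4, -0.3, 15.1]
```

Post1 stops hard at 45.5, the same height. Now post0.

```bash
python3 -m creep '[[[0,0,-0.005,0,0,0,0],[0,0,-0.02,0,0,0,0],[0,0,-0.015,0,0,0,0],[-0.032,-0.019,0,0,0,0,0],[-0.032,-0.019,0,0,0,0,0],[0,0,0,0,0,0,0],[0,0,0,0,0,0,0],[0,0,0.02,0,0,0,0],[0,0,0.017,0,0,0,0],[0,0,0,0,0,0,0],[0,0,0,0,0,0,0]]]'| sed -n '2p;4p'; python3 -m creep '[[[0,0,0.001,0,0,0,0],[0,0,0,0,0,0,0],[0,0,0,0,0,0,0]]]'| sed -n '2p;4p'; python3 -m creep '[[[0,0,0.001,0,0,0,0],[0,0,0,0,0,0,0],[0,0,0,0,0,0,0]]]'| sed -n '2p;4p'
```

```text
position: [540.8, 205.6, 46.7]
ft_force: [1.1, -0.4, -0.3]
position: [542.3, 205.1, 46.1]
ft_force: [-0.3, -0.0, 0.9]
position: [542.5, 205.0, 45.7]
ft_force: [-2.0, -0.7, 4.5]
```

```bash
python3 -m creep '[[[0,0,0.001,0,0,0,0],[0,0,0,0,0,0,0],[0,0,0,0,0,0,0]]]'| sed -n '2p;4p'; python3 -m creep '[[[0,0,0.0007,0,0,0,0],[0,0,0,0,0,0,0],[0,0,0,0,0,0,0]]]'| sed -n '2p;4p'; python3 -m creep '[[[0,0,-0.005,0,0,0,0],[0,0,-0.02,0,0,0,0],[0,0,-0.04,0,0,0,0],[0,0,-0.04,0,0,0,0],[0,0,-0.04,0,0,0,0],[0,0,0,0,0,0,0],[0,0,0,0,0,0,0],[0,0,0,0,0,0,0]]]'
```

```text
position: [542.6, 205.0, 45.5]
ft_force: [-2.9, -1.2, 12.7]
position: [542.6, 205.1, 45.4]
ft_force: [-4.8, -0.2, 18.5]
time_s: 29.9
position: [541.6, 204.5, 187.1]
orientation: [-0.124, 0.992, -0.0, -0.001]
ft_force: [0.7, -0.1, -0.6]
gripper_width: 0.007
grasp_force: 0.0
```

All three posts stop hard at the same height, TCP 45.4–45.6, after clear force drops. The arm is clear, so I'm handing in.

```bash
python3 -c "
from station import workorder
print(workorder.sign_off())"
```

```text
the job is handed in; nothing more can be done
None
```

I laid the board over the posts, pressed it through all three until each stopped hard at the same height (18.5 N at most in the readings), and handed it in with the arm clear at about 30 s; I judged seating by force and height, not a final picture, and sign-off gave no verdict.

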